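# Release a plaster plaque from a counterweighted hold-down

## Task

Lift the counterweighted hold-down arm off the plaster plaque, past its balance point, and ease it back until its weight comes to rest on the rubber bumper and it stays open by itself: feel for the bumper, do not let the weight drop on it and do not press it down. Then take the freed plaque and lay it flat, without dropping it, in the middle of the plywood board, leaving the arm open and the other things where they are.

Things in the scene. Friction and masses are not known exactly. Their poses are not given: they have to be found in the camera images.
- stand: Hold-down fixture, fixed: wooden base board 360 x 120 x 20 mm with a hinged steel arm. Origin on the bench surface, x towards the hinge end, y along the hinge axis, z up; base from x -170 to +190 mm. The plaque lies on the base (z = 20 mm) about x = -90, y = 0, its length along x, between end lips 7 mm high at x = -154 to -148 and -32 to -26 mm. Blue hinge cheeks at x = 100, y = +-30 to +-38 mm, 108 mm high.
- hinge (a point): Point on the arm's hinge axis: x = +100, y = 0, z = 90 mm in the stand's frame; the axis is parallel to the stand's y. The hinge is damped (0.05 N m s/rad). The bumper gives little: once the weight is on it, moving the handle about 2 mm farther presses it with some 35 N; at rest it bears 5 to 12 N.
- holddown (a joint): Angle of the arm, rad: about 0 when level, its rubber foot on the plaque; grows as the handle end is lifted. A counterweight (steel drum 60 mm across, 50 mm long, roughly 1.1 kg, varies) on a short crank at the hinge balances it somewhere between 0.5 and 0.8 rad: below that it falls shut, above it falls open onto the bumper.
- handle (a point): Middle of the round steel crossbar (12 mm thick, 160 mm long, parallel to the hinge axis) at the arm's free end, 190 mm from the hinge: at angle q it is at x = 100 - 190 cos q, z = 90 + 190 sin q mm in the stand's frame. Pinch it from above 50 mm to either side of the middle (arm 22 mm wide there); it can turn between the pads. Lifting takes up to about 4 N here; past balance it pulls open with up to about 5 N.
- post: Bumper post on the stand at x = +163, y = 0; origin on the base's top, z up. On it a rubber disc 30 mm across on a screw, set to another height each time (its top 25 to 42 mm above this origin), not measured: the counterweight lands on it with the arm anywhere from about 1.2 to 1.5 rad. It bears there 63 mm from the hinge axis, so 1 N at the handle is 3 N on the bumper.
- plaque: White plaster plaque 110 (x) x 50 (y) x 28 (z) mm, about 0.25 kg, low rosettes up to 5 mm high on its top. Origin in the middle of its underside, z up. It lies on the bed under the arm's foot.
- board: Plywood board lying fixed on the bench, 200 (x) x 160 (y) x 18 mm thick, empty; on the left or the right of the fixture. Origin in the middle of its underside.
- mat: Thin black rubber mat 200 x 160 x 4 mm on the other side, with the two small tools on it. Origin in the middle of its underside.
- chisel: Screwdriver-like carving chisel, 170 mm long, lying along its x on the mat; to be left alone.
- spatula: Modelling spatula, 180 mm long, lying along its x on the mat; to be left alone.
- mallet: Sculptor's mallet standing on its round head (80 mm across, 78 mm high), handle up to 188 mm; origin at its underside; to be left alone.
- pot: Terracotta cup, 90 mm across, 100 mm high; origin at its underside; to be left alone.
Things that resemble listed ones, but are neither listed nor needed, are in the scene too. There is more than one size of the plaque; the one meant has the size given above.

How it is judged (in metres and radians):
On the way, in this order (a step that is already met when the one before it is completed fails the run):
1. the arm rests open by itself, its weight on the bumper, the robot no longer touching the fixture (value of joint holddown above 1 rad and velocity of joint holddown between -0.05 and 0.05 rad/s and contact force between post and anything else above 1 N and contact force between the fingers and stand below 0.1 N), for 0.2 s.
2. the plaque is lifted clear of its bed (z of plaque in the frame of stand above 0.05 m), for 0.1 s.
At the end, for the whole second after the job is handed in: The arm stands open (beyond 1.0 rad), still, its weight resting on the bumper; the plaque lies flat and still on the board, its centre within 30 mm of the board's centre along each of the board's sides; nothing is touched by the robot (value of joint holddown above 1 rad and velocity of joint holddown between -0.05 and 0.05 rad/s and contact force between post and anything else above 1 N and x of plaque in the frame of board between -0.03 and 0.03 m and y of plaque in the frame of board between -0.03 and 0.03 m and z of plaque in the frame of board between 0.014 and 0.022 m and angle between plaque's own z axis and vertical below 0.1 rad and contact force between plaque and board above 0.5 N and linear speed of plaque below 0.02 m/s).
It fails at once if the counterweight is dropped or pressed on the bumper with more than 35 N (contact force between post and anything else above 35 N).
It fails at once if the plaque is dropped or slammed onto the board (over 60 N) (contact force between plaque and board above 60 N).
It fails at once if another thing is moved by more than 30 mm (distance of any of chisel, spatula, mallet, pot from where it was at the start of the episode above 0.03 m).
It also fails if it takes over 72 s, if anything falls off the work surface, if the arm or the gripper's body presses on something with over 40 N, if the wrist force passes 120 N, or if a joint passes its speed limit or range.

## Robot

A 6-joint arm with a two-finger parallel gripper is mounted at the origin on the work surface. World frame = base frame: x ahead of the robot, y to its left, z up, the work surface at z = 0. Lengths are in mm, angles in degrees, forces in N, time in s.
With the tool pointing down it reaches from about 300 to 850 mm from the base axis. Payload 4.2 kg.
Tool frame: the origin (TCP) lies between the finger pads; the fingertips stand ahead of it and the grasp point (between the pads) lies 3 mm ahead of it (nose_length is the z of the fingertips in the tool frame, in mm); z points along the fingers, y is the line along which they close (so a half turn about z gives the same grasp; the last joint's range is limited). The gripper opens to 91 mm and grips with 3 to 60 N. Pads are 32 mm wide; open, the fingers measure 118 mm over their backs; the gripper's body (76 mm by 178 mm) begins 60 mm behind the grasp point.
Start: joints at [69.844, 18.312, 89.639, -0, 72.044, -1.146], TCP at [187.306, 543.652, 235.976] pointing down, gripper open.
Joint ranges: [-177.97, 177.97], [-48.28, 115.42], [12.27, 149.76], [-77.06, 257.06], [2.81, 150.46], [-146.56, 146.56]. Speed limits (degrees/s): [147.25, 147.25, 180, 180, 180, 180].

## Interface

Orientations are given as [roll, pitch, yaw] about the fixed x, y, z axes, in that order (R = Rz(yaw) Ry(pitch) Rx(roll)).
In Python, from workcell import state, grab_frame, camera_params, job_done, nose_length gives the robot as it stands.
- The arm moves only by the tool step_arm, never from a script. Its argument "plan" is a list that holds one entry, the list of rows, each a list of 5 numbers: the shift along the tool's x, y, z in cm, then the turn about the tool's z in rad, then the opening, from 0 (shut) to 1 (fully open). In form: [[[x, y, z, turn, gripper], ...]]. A call has 1 to 20 rows; each row is the pose to reach, as a shift and turn from the pose commanded when the call began, along the tool's axes at that moment; what a row does not reach only later rows make up. A row lasts 1/8 s, in which the tool goes at most 62.5 mm and 10.7 degrees, less where a joint would pass 70% of its speed; a pose out of reach is approached as far as the arm can. A call with a gripper value outside its range is refused whole. The fingers move at their own pace and stop on an object; "newtons" is the grip in N (left out, the last holds). Time passes only in rows, so rows that repeat a pose let the fingers close. It gives the time, the measured TCP pose, the force, the opening and the grip force at its end, in the units of the state.
- state(): the state, without advancing time (a new reading comes with each control period).
- grab_frame(name): name is "side" or "top" or "wrist"; returns the picture (400x640x3 uint8, blue, green, red); there is no depth.
- camera_params(name): a dict with "camera_matrix" (3x3 intrinsics, pixels), "R" (3x3) and "t" (3): a world point X has camera coordinates R X + t; the wrist camera has in their place "mount" (4x4, takes a point from camera to tool coordinates, whose origin is the TCP and whose axes are the flange's). Camera axes: x right, y down, z forward; pixel columns grow to the right and rows downward; lengths in mm; the calibration is good to about 2 mm. A picture is of the moment at which its call begins: read the wrist's pose just before it. camera_params takes no time and is no camera call.
- job_done(): hands the job in; it is judged then, once.
The state is a dict: "time_s": time; "qpos": joint angles; "qvel": joint speeds; "effort": joint torques, N m; "ee_pos": TCP position; "ee_rot": TCP orientation; "force": force on the tool from outside, world axes, zero at the start; "torque": the same for the moment, N m; "gripper_width": finger opening in mm; "gripper_force": force on a finger pad.
Only numpy, scipy, OpenCV 4.12 (cv2) and the standard library are available. Lean on these libraries where they do the work, as an engineer would, in place of code of your own. Each camera call takes 0.05 s, during which the arm holds its last target. There are 200 camera calls.

## Working session

There is one attempt and no reset: what is moved stays moved. The work goes in short steps, Python scripts to look and compute and a tool call to move; the robot and the scene stay as the last step left them, time stands still between calls to the robot, and variables do not carry over. Pictures are saved under pics/ and viewed, at most 10 in all, crops included, and the job is handed in when it is done.

Besides the shell and the picture viewer there is one more tool, called after "Call:" as name(argument=value, ...), one argument or row to a line, values as JSON. step_arm: Moves the arm, as the interface text tells. Its arguments: {"type":"object","properties":{"plan":{"type":"array","items":{"type":"array","items":{"type":"array","items":{"type":"number"}}}},"newtons":{"type":"number"}},"required":["plan"]}

```bash
mkdir -p pics; cat > h.py <<'E'
import numpy as np, cv2
from scipy.spatial.transform import Rotation as Ro
from workcell import *
def P(n):
    c=camera_params(n); K=np.array(c["camera_matrix"])
    if n=="wrist":
        s=state(); M=np.array(c["mount"]); T=np.eye(4)
        T[:3,:3]=Ro.from_euler('xyz',s["ee_rot"],degrees=True).as_matrix(); T[:3,3]=s["ee_pos"]
        W=np.linalg.inv(T@M); return K,W[:3,:3],W[:3,3]
    return K,np.array(c["R"]),np.array(c["t"])
def ray(p,u,v,z):
    K,R,t=p; d=R.T@np.linalg.solve(K,[u,v,1.]); o=-R.T@t
    return o+d*(z-o[2])/d[2]
def proj(p,X):
    K,R,t=p; q=K@(R@np.array(X,float)+t); return q[:2]/q[2]
E
python3 - <<'E'
from h import *
s=state(); print(s, nose_length)
for n in("side","top"):
    p=P(n); print(n,-p[1].T@p[2],p[0][0,0]); cv2.imwrite(f"pics/{n}0.png",grab_frame(n))
print(camera_params("wrist"))
E
```

```text
{'time_s': 0.0, 'qpos': array([ 6.98420132e+01,  1.83515133e+01,  8.97073646e+01,  6.75976545e-04,
        7.20436735e+01, -1.14621830e+00]), 'qvel': array([-0.01301802, -0.01921771, -0.00275529, -0.05026485, -0.05797584,
        0.04238941]), 'effort': array([ 7.43397268e-04, -4.12468171e+01, -2.31972420e+01,  7.28366082e-02,
        4.58552514e-02, -1.50916958e-04]), 'ee_pos': array([187.14868455, 543.18976838, 235.11503663]), 'ee_rot': array([-1.79897482e+02, -2.69397929e-03,  1.60988020e+02]), 'force': array([ 0.24781032,  0.138572  , -1.21617918]), 'torque': array([-0.02010869,  0.01274137,  0.01945653]), 'gripper_force': 0.0, 'gripper_width': 91.14999919664325} 22.0
side [ 385.05712655 -559.50295914  798.31789165] 384.14608209442815
top [ 437.91909652   -8.14649433 1099.41139703] 408.417185342641
{'camera_matrix': array([[310.41969851,   0.        , 318.52704069],
       [  0.        , 310.41969851, 202.33767   ],
       [  0.        ,   0.        ,   1.        ]]), 'mount': array([[ 2.43765030e-04, -9.72388903e-01, -2.33366153e-01,
         6.52381940e+01],
       [ 9.99999889e-01,  3.31384110e-04, -3.36249399e-04,
         3.30552675e-01],
       [ 4.04299019e-04, -2.33366045e-01,  9.72388876e-01,
        -1.48773886e+02],
       [ 0.00000000e+00,  0.00000000e+00,  0.00000000e+00,
         1.00000000e+00]])}
```

View pics/top0.png

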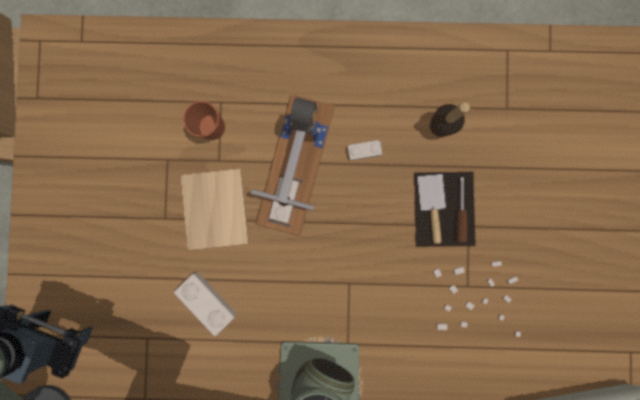

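View pics/side0.png

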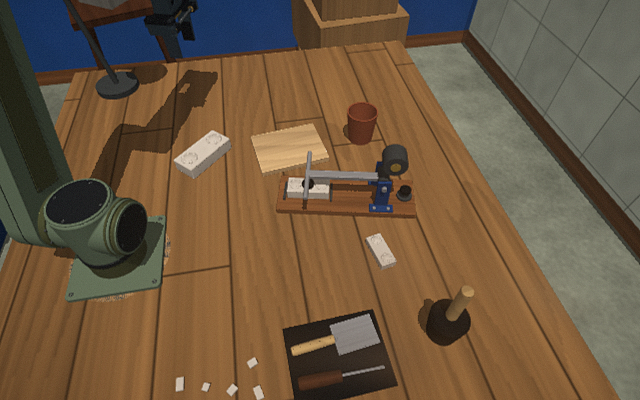

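Top view: the fixture base has corners near (291,96), (335,105), (300,235) and (257,225), with the crossbar at (281,200). The board is at (214,209) and the mat at (445,209). There are three plaque candidates: the large one at (204,303), the small one at (365,149), and the one under the arm's foot at (285,200). The last fits the description because it is on the bed between the lips. I'll measure it and confirm with a crop.

```bash
cat > m.py <<'E'
from h import *
p=P("top"); im=cv2.imread("pics/top0.png"); hsv=cv2.cvtColor(im,cv2.COLOR_BGR2HSV)
for n,(u,v) in dict(base=(264,218),base2=(325,112),table=(240,120),board=(214,209),plq=(280,215)).items(): print(n,hsv[v,u])
# blue cheeks: bolts/feet on base
b=cv2.inRange(hsv,(100,100,30),(130,255,255)); b[:,:260]=0;b[:,360:]=0;b[:90]=0;b[160:]=0
n,l,st,c=cv2.connectedComponentsWithStats(b)
for i in range(1,n):
    if st[i,4]>15: print("blue",st[i],c[i])
bd=hsv[209,214].astype(int)
# board corners
m=cv2.inRange(hsv,(0,0,int(bd[2])-25),(179,int(bd[1])+25,255)); m=cv2.morphologyEx(m,cv2.MORPH_OPEN,np.ones((3,3)))
n,l,st,c=cv2.connectedComponentsWithStats(m); k=l[209,214]; cn=np.argwhere(l==k)[:,::-1].astype(np.float32)
r=cv2.minAreaRect(cn); print(r)
X=np.array([ray(p,*q,18)[:2] for q in cv2.boxPoints(r)]); print("board",X,X.mean(0),np.linalg.norm(np.diff(X,axis=0),axis=1))
# stand corners by eye, base top
for q in [(291,96),(335,105),(300,235),(257,225)]: print(q,ray(p,*q,20)[:2])
for q in [(204,303),(365,149)]: print("decoy",ray(p,*q,28)[:2])
a=cv2.resize(im[80:250,170:350],None,fx=3.4,fy=3.4,interpolation=cv2.INTER_CUBIC); 
s=cv2.imread("pics/side0.png")[110:230,250:430]; s=cv2.resize(s,None,fx=612/180,fy=612/180)
cv2.imwrite("pics/cropt.png",a); cv2.imwrite("pics/crops.png",s)
E
python3 m.py
```

```text
base [ 13 130 137]
base2 [ 13 134 131]
table [ 15 114 148]
board [ 16  80 181]
plq [ 13  29 185]
blue [314 124  11  22  89] [318.3258427  135.49438202]
((213.70791625976562, 209.07920837402344), (76.91637420654297, 60.896278381347656), 84.2894058227539)
board [[539.31611985 385.44086125]
 [559.29356238 224.07687932]
 [356.73187296 197.29516589]
 [336.68350062 357.47131529]] [448.00626395 291.07105544] [162.59591899 204.32449241 161.42594608]
(291, 96) [754.6924296   93.71999817]
(335, 105) [732.9558259  -24.37742204]
(300, 235) [384.85839962  59.8239009 ]
(257, 225) [408.36763494 174.23112269]
decoy [202.05598578 305.16947767]
decoy [ 615.4853781  -105.98624969]
```

View pics/cropt.png

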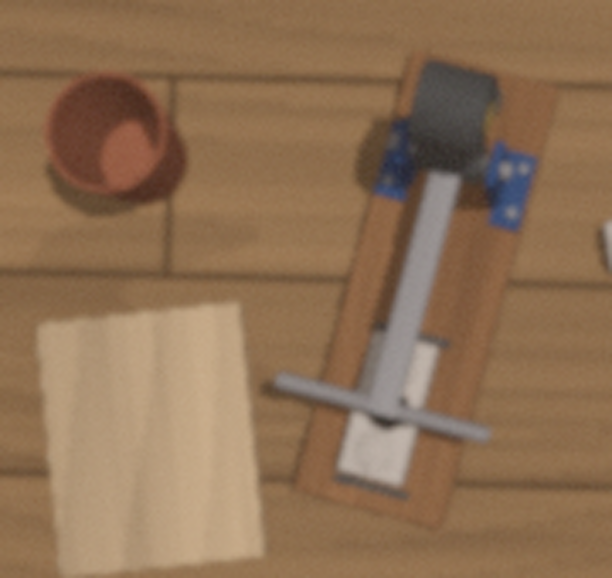

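The crop confirms it: the white plaque lies on the bed between the dark lips at crop (390,415), under the foot, and the crossbar runs from (278,381) to (488,435). Next is the stand pose.

```bash
cat > st.py <<'E'
from h import *
p=P("top")
px=np.array([(412,52),(558,88),(440,528),(293,487)])/3.4+[170,80]
X=np.array([ray(p,*q,20)[:2] for q in px])
L=np.array([(190,60),(190,-60),(-170,-60),(-170,60)],float)
mx,ml=X.mean(0),L.mean(0); A=X-mx;B=L-ml
th=np.arctan2((B[:,0]*A[:,1]-B[:,1]*A[:,0]).sum(),(A*B).sum())
R=np.array([[np.cos(th),-np.sin(th)],[np.sin(th),np.cos(th)]]); o=mx-R@ml
print("yaw",np.degrees(th),"o",o,"res",X-(L@R.T+o))
print("handle pred",o+R@[-90,0],o+R@[-90,80],o+R@[-90,-80], "plaque",o+R@[-90,0])
for q in [(278,381),(488,435)]: print(ray(p,*(np.array(q)/3.4+[170,80]),92)[:2])
E
python3 st.py
```

```text
yaw -13.56270162573729 o [561.31731787  79.62726172] res [[-3.48161666 -0.09713209]
 [-1.41825516  1.1754814 ]
 [ 2.0583655   0.18863507]
 [ 2.84150632 -1.26698439]]
handle pred [473.82706981 100.73310202] [492.58781674 178.50221141] [455.06632287  22.96399264] plaque [473.82706981 100.73310202]
[491.38128317 177.52278493]
[455.80917146  23.66571854]
```

Call:
step_arm(
  plan=[
    [[-10, -7, 0.5, 0.37, 1], [-20, -14, 1, 0.74, 1], [-31, -21, 2, 1.1, 1], [-41.04, -27.6, 3.6, 1.4765, 1], [-41.04, -27.6, 3.6, 1.4765, 1], [-41.04, -27.6, 3.6, 1.4765, 1], [-41.04, -27.6, 3.6, 1.4765, 1], [-41.04, -27.6, 3.6, 1.4765, 1], [-41.04, -27.6, 3.6, 1.4765, 1], [-41.04, -27.6, 3.6, 1.4765, 1], [-41.04, -27.6, 3.6, 1.4765, 1], [-41.04, -27.6, 3.6, 1.4765, 1]],
  ],
  newtons=20,
)

```text
time_s: 1.6
ee_pos: [484.8, 150.1, 200.1]
ee_rot: [180.0, -0.0, 76.5]
force: [-0.1, -0.4, 0.7]
gripper_width: 91.1
gripper_force: 0.0
```

```bash
python3 - <<'E'
from h import *
s=state(); print(s["time_s"],s["ee_pos"],s["ee_rot"],s["force"],s["qpos"])
p=P("wrist"); im=grab_frame("wrist"); cv2.imwrite("pics/w1.png",im)
for q in [(473.8,100.7,90),(492.6,178.5,90),(455.1,23,90)]: print(proj(p,q))
E
```

```text
1.6 [484.80242862 150.07957116 200.13460037] [ 1.79992783e+02 -1.54564067e-02  7.65244002e+01] [-0.10019364 -0.44726122  0.73684183] [1.58963038e+01 1.38019768e+01 1.01533183e+02 1.09876287e-02
 6.46509705e+01 2.93672016e+01]
[319.31827826 260.73966416]
[319.58042922 172.08979053]
[319.16628639 338.14238898]
```

View pics/w1.png

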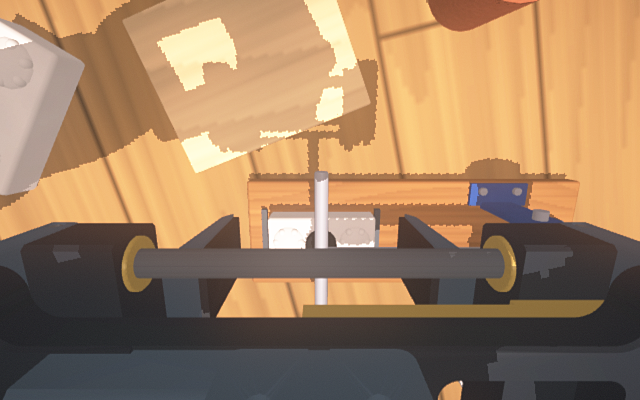

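The bar end shows at (321,172), against a predicted (319.6,172), so the bar is about 1.5 mm towards tool +y. Descend and pinch.

Call:
step_arm(
  plan=[
    [[0, 0.15, 4, 0, 1], [0, 0.15, 8, 0, 1], [0, 0.15, 10.2, 0, 1], [0, 0.15, 10.7, 0, 1], [0, 0.15, 10.7, 0, 0.3], [0, 0.15, 10.7, 0, 0.3], [0, 0.15, 10.7, 0, 0.1], [0, 0.15, 10.7, 0, 0.0], [0, 0.15, 10.7, 0, 0.0], [0, 0.15, 10.7, 0, 0], [0, 0.15, 10.7, 0, 0], [0, 0.15, 10.7, 0, 0]],
  ],
  newtons=20,
)

```text
time_s: 3.15
ee_pos: [486.9, 148.7, 92.9]
ee_rot: [-180.0, -0.0, 76.4]
force: [0.1, -0.6, 0.4]
gripper_width: 14.1
gripper_force: 0.0
```

Call:
step_arm(
  plan=[
    [[0, 0, 0, 0, 0], [0, 0, 0, 0, 0], [0, 0, 0, 0, 0], [0, 0, 0, 0, 0]],
  ],
)

```text
time_s: 3.65
ee_pos: [486.6, 148.7, 92.9]
ee_rot: [-180.0, 0.0, 76.4]
force: [-1.5, 1.1, 0.3]
gripper_width: 11.7
gripper_force: 20.0
```

Call:
step_arm(
  plan=[
    [[0, 0.03, -1.14, 0, 0], [0, 0.14, -2.28, 0, 0], [0, 0.31, -3.4, 0, 0], [0, 0.54, -4.52, 0, 0], [0, 0.85, -5.62, 0, 0], [0, 1.22, -6.69, 0, 0], [0, 1.65, -7.75, 0, 0], [0, 2.15, -8.77, 0, 0], [0, 2.7, -9.77, 0, 0], [0, 3.32, -10.73, 0, 0], [0, 3.99, -11.65, 0, 0], [0, 4.72, -12.53, 0, 0], [0, 5.49, -13.36, 0, 0], [0, 6.32, -14.15, 0, 0], [0, 7.19, -14.88, 0, 0], [0, 8.1, -15.56, 0, 0], [0, 8.73, -15.99, 0, 0], [0, 8.73, -15.99, 0, 0], [0, 8.73, -15.99, 0, 0]],
  ],
)

```text
time_s: 6.02
ee_pos: [572.2, 128.1, 256.7]
ee_rot: [179.8, -0.1, 76.4]
force: [-5.7, 0.9, 10.3]
gripper_width: 11.5
gripper_force: 20.0
```

```bash
cat > f.py <<'E'
from h import *
s=state(); R=Ro.from_euler('xyz',s["ee_rot"],degrees=True).as_matrix(); f=R.T@s["force"]
sx=(np.array(s["ee_pos"][:2])-[561.3,79.6])@[.972,-.2345]
z=s["ee_pos"][2]-3-90; q=np.arctan2(z,100-sx)
print("t",s["time_s"],"q",q,"r",np.hypot(z,100-sx),"tool f",f,"tang(+open)",f[1]*np.sin(q)-f[2]*np.cos(q), "rad",f[1]*np.cos(q)+f[2]*np.sin(q),s["gripper_width"],s["gripper_force"])
E
python3 f.py
```

```text
t 6.025 q 1.0192001116801677 r 192.24841025336565 tool f [ -0.49957352  -5.74774316 -10.32934002] tang(+open) 0.5177732386470453 rad -11.809476180124978 11.523335738650225 20.002882182598114
```

Call:
step_arm(
  plan=[
    [[0, 0, -0.15, 0, 0], [0, 0, -0.3, 0, 0], [0, 0, -0.3, 0, 0], [0, 0, -0.3, 0, 0]],
  ],
)

```text
time_s: 6.52
ee_pos: [571.8, 128.2, 256.5]
ee_rot: [180.0, -0.0, 76.4]
force: [-1.7, 2.4, 5.7]
gripper_width: 11.2
gripper_force: 20.0
```

```bash
python3 f.py
```

```text
t 6.525 q 1.0166148106857367 r 192.26734025781386 tool f [ 1.89614451 -2.24409637 -5.68419002] tang(+open) 1.0830650273601887 rad -6.0143956324679415 11.167179746390454 20.002264380455017
```

Call:
step_arm(
  plan=[
    [[-0.1, -0.1, -0.2, 0, 0], [-0.1, 0.22, -0.42, 0, 0], [-0.1, 0.59, -0.63, 0, 0], [-0.1, 0.93, -0.82, 0, 0], [-0.1, 1.27, -1.0, 0, 0], [-0.1, 1.61, -1.17, 0, 0], [-0.1, 1.96, -1.33, 0, 0], [-0.1, 1.96, -1.33, 0, 0], [-0.1, 1.96, -1.33, 0, 0]],
  ],
)

```text
time_s: 7.65
ee_pos: [591.5, 123.3, 268.3]
ee_rot: [180.0, -0.1, 76.4]
force: [3.9, 4.1, -3.1]
gripper_width: 11.6
gripper_force: 20.0
```

```bash
python3 f.py
```

```text
t 7.65 q 1.1384089200906635 r 193.08545373064555 tool f [4.84739179 2.80267625 3.06254477] tang(+open) 1.2614123312049283 rad 3.9551249722389508 11.609901556808337 19.997339844703674
```

```bash
python3 - <<'E'
from h import *
im=grab_frame("side"); cv2.imwrite("pics/s1.png",im)
c=cv2.resize(im[140:240,340:440],None,fx=6,fy=6,interpolation=cv2.INTER_CUBIC); cv2.imwrite("pics/s1c.png",c)
p=P("side"); R=np.array([[.972,.2345],[-.2345,.972]])
def W(x,y,z): return (*(R@[x,y]+[561.3,79.6]),z)
for h in(20,45,62): print(h,(proj(p,W(163,0,h))-[340,140])*6, (proj(p,W(163-15,0,h))-[340,140])*6)
E
```

```text
20 [377.12141452 333.75420192] [342.8236501  332.37957545]
45 [386.93584316 296.53019453] [351.9571718  295.14920378]
62 [393.83358297 270.36855769] [358.37624165 268.98357299]
```

View pics/s1c.png

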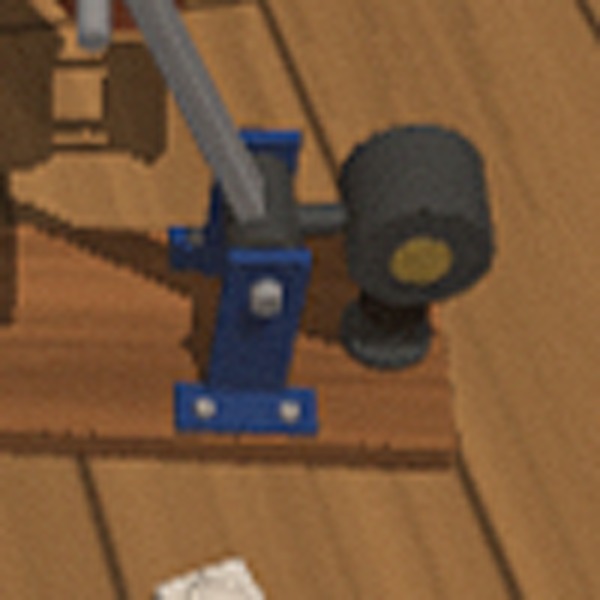

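The drum at crop (415,215) now hides the disc, so I'll measure the disc in the first side picture.

```bash
python3 - <<'E'
from h import *
im=cv2.imread("pics/side0.png"); c=cv2.resize(im[165:225,375:435],None,fx=10,fy=10,interpolation=cv2.INTER_CUBIC); cv2.imwrite("pics/s0c.png",c)
p=P("side"); R=np.array([[.972,.2345],[-.2345,.972]])
def W(x,y,z): return (*(R@[x,y]+[561.3,79.6]),z)
for h in(20,45,50,55,62): print(h,*[np.round((proj(p,W(163+a,b,h))-[375,165])*10) for a,b in((0,0),(0,-15),(0,15))])
E
```

```text
20 [279. 306.] [283. 350.] [274. 263.]
45 [295. 244.] [300. 288.] [290. 201.]
50 [298. 232.] [303. 276.] [293. 188.]
55 [302. 219.] [307. 263.] [297. 175.]
62 [306. 201.] [311. 245.] [301. 157.]
```

View pics/s0c.png

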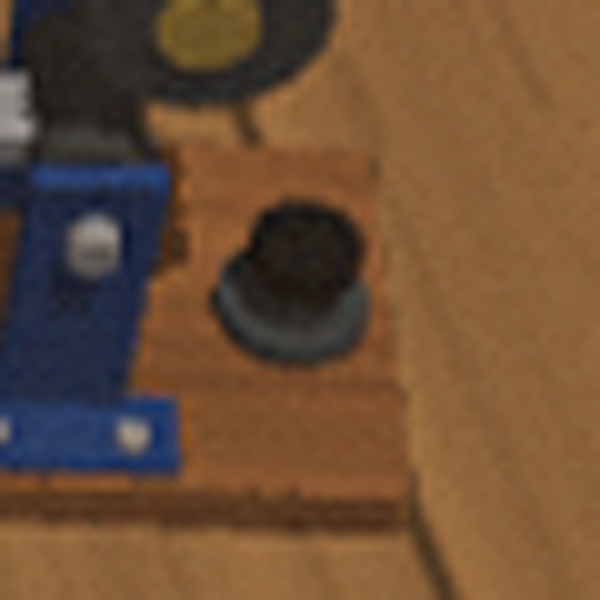

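```bash
python3 - <<'E'
from h import *
p=P("side"); R=np.array([[.972,.2345],[-.2345,.972]])
def W(x,y,z): return (*(R@[x,y]+[561.3,79.6]),z)
for q in((190,-60,20),(190,60,20),(190,-60,0),(163,15,40),(178,0,45),(148,0,45)): print(q,np.round((proj(p,W(*q))-[375,165])*10))
E
```

```text
(190, -60, 20) [405. 491.]
(190, 60, 20) [360. 142.]
(190, -60, 0) [390. 538.]
(163, 15, 40) [287. 213.]
(178, 0, 45) [353. 247.]
(148, 0, 45) [237. 242.]
```

The disc's top edge is at crop (306,200). Correcting with the base corners puts the disc top about 27 mm above the base, so contact should come near q ≈ 1.46. Approach to 1.30 first.

Call:
step_arm(
  plan=[
    [[0.15, 0.42, -0.08, 0, 0], [0.15, 0.78, -0.23, 0, 0], [0.15, 1.13, -0.37, 0, 0], [0.15, 1.49, -0.51, 0, 0], [0.15, 1.86, -0.64, 0, 0], [0.15, 2.22, -0.76, 0, 0], [0.15, 2.59, -0.87, 0, 0], [0.15, 2.96, -0.98, 0, 0], [0.15, 2.96, -0.98, 0, 0], [0.15, 2.96, -0.98, 0, 0]],
  ],
)

```text
time_s: 8.95
ee_pos: [619.7, 116.6, 278.9]
ee_rot: [180.0, 0.0, 76.4]
force: [2.4, -3.9, -2.2]
gripper_width: 11.5
gripper_force: 20.0
```

```bash
python3 f.py
```

```text
t 8.95 q 1.2983408139584622 r 192.97299463343643 tool f [-3.1834887   3.24868253  2.20823127] tang(+open) 2.534619663136988 rad 3.0009876216737728 11.454653282882845 19.998681843280792
```

Call:
step_arm(
  plan=[
    [[-0.07, 0.22, 0.0, 0, 0], [-0.07, 0.42, -0.05, 0, 0], [-0.07, 0.6, -0.1, 0, 0], [-0.07, 0.79, -0.14, 0, 0], [-0.07, 0.98, -0.19, 0, 0], [-0.07, 1.17, -0.23, 0, 0], [-0.07, 1.17, -0.23, 0, 0], [-0.07, 1.17, -0.23, 0, 0]],
  ],
)

```text
time_s: 9.95
ee_pos: [631.0, 113.8, 281.5]
ee_rot: [180.0, -0.0, 76.4]
force: [1.5, -1.3, 1.7]
gripper_width: 11.3
gripper_force: 20.0
```

```bash
python3 f.py
```

```text
t 9.95 q 1.36046683880972 r 192.72742390767183 tool f [-0.92493709  1.76479808 -1.74246735] tang(+open) 2.089701833453264 rad -1.335608847208756 11.337245586107949 20.00057280063629
```

Call:
step_arm(
  plan=[
    [[0, 0.1, -0.02, 0, 0], [0, 0.2, -0.04, 0, 0], [0, 0.3, -0.06, 0, 0], [0, 0.3, -0.06, 0, 0], [0, 0.3, -0.06, 0, 0]],
  ],
)

```text
time_s: 10.58
ee_pos: [634.0, 113.1, 282.0]
ee_rot: [180.0, -0.0, 76.4]
force: [1.7, 1.0, 3.9]
gripper_width: 11.3
gripper_force: 20.0
```

```bash
python3 f.py
```

```text
t 10.575 q 1.3762736839349898 r 192.642081679231 tool f [ 1.3233671   1.39394469 -3.93971748] tang(+open) 2.129195277719411 rad -3.5959676145927326 11.346178734978967 20.00165820121765
```

Call:
step_arm(
  plan=[
    [[0, 0.1, -0.06, 0, 0], [0, 0.2, -0.09, 0, 0], [0, 0.25, -0.11, 0, 0], [0, 0.25, -0.11, 0, 0], [0, 0.25, -0.11, 0, 0]],
  ],
)

```text
time_s: 11.2
ee_pos: [636.2, 112.5, 282.5]
ee_rot: [-180.0, -0.0, 76.4]
force: [2.9, 2.4, -2.7]
gripper_width: 11.7
gripper_force: 20.0
```

```bash
python3 f.py
```

```text
t 11.2 q 1.3887178707894767 r 192.64582473687415 tool f [2.9925456  2.29147188 2.68330058] tang(+open) 1.7677164820541174 rad 3.053870296591908 11.719190295683758 20.00158667564392
```

```bash
cat > f.py <<'E'
from h import *
F=[]
for i in range(5):
    s=state(); R=Ro.from_euler('xyz',s["ee_rot"],degrees=True).as_matrix(); f=R.T@s["force"]
    sx=(np.array(s["ee_pos"][:2])-[561.3,79.6])@[.972,-.2345]
    z=s["ee_pos"][2]-3-90; q=np.arctan2(z,100-sx)
    F.append([*f,f[1]*np.sin(q)-f[2]*np.cos(q),f[1]*np.cos(q)+f[2]*np.sin(q),q,sx])
    if i<4: grab_frame("wrist")
F=np.array(F); print("t",s["time_s"],"fx fy fz tang rad q sx",F.mean(0).round(3),"sd",F.std(0).round(2),s["gripper_width"])
E
python3 f.py
```

```text
t 11.4 fx fy fz tang rad q sx [ 3.147  2.051  2.385  1.585  2.717  1.389 65.116] sd [0.39 0.45 0.28 0.45 0.29 0.   0.01] 11.479039428504699
```

Call:
step_arm(
  plan=[
    [[0, 0.1, 0.02, 0, 0], [0, 0.2, 0.0, 0, 0], [0, 0.25, -0.01, 0, 0], [0, 0.25, -0.01, 0, 0], [0, 0.25, -0.01, 0, 0]],
  ],
)

```text
time_s: 12.02
ee_pos: [638.7, 111.9, 283.0]
ee_rot: [180.0, -0.0, 76.4]
force: [2.7, 3.7, -2.8]
gripper_width: 11.4
gripper_force: 20.0
```

```bash
python3 f.py
```

```text
t 12.225 fx fy fz tang rad q sx [ 4.721  2.032  2.747  1.543  3.049  1.402 67.67 ] sd [0.41 0.51 0.36 0.51 0.35 0.   0.03] 11.498266119174664
```

Call:
step_arm(
  plan=[
    [[0.08, 0.1, 0.03, 0, 0], [0.08, 0.2, 0.01, 0, 0], [0.08, 0.2, 0.01, 0, 0], [0.08, 0.2, 0.01, 0, 0]],
  ],
)

```text
time_s: 12.72
ee_pos: [640.8, 111.4, 283.3]
ee_rot: [180.0, 0.1, 76.4]
force: [2.2, -0.8, 1.0]
gripper_width: 11.3
gripper_force: 20.0
```

```bash
python3 f.py
```

```text
t 12.925 fx fy fz tang rad q sx [-1.054  1.648 -1.647  1.886 -1.368  1.413 69.732] sd [0.77 0.46 0.46 0.42 0.49 0.   0.03] 11.410936365145886
```

Call:
step_arm(
  plan=[
    [[0, 0.1, -0.02, 0, 0], [0, 0.2, -0.04, 0, 0], [0, 0.2, -0.04, 0, 0], [0, 0.2, -0.04, 0, 0]],
  ],
)

```text
time_s: 13.42
ee_pos: [642.8, 111.0, 283.5]
ee_rot: [180.0, 0.1, 76.4]
force: [1.0, -4.3, 2.5]
gripper_width: 11.2
gripper_force: 20.0
```

```bash
python3 f.py
```

```text
t 13.625 fx fy fz tang rad q sx [-4.539  2.073 -2.88   2.473 -2.545  1.424 71.767] sd [0.52 0.32 0.34 0.35 0.32 0.   0.04] 11.502291242331006
```

Call:
step_arm(
  plan=[
    [[-0.04, 0.1, -0.03, 0, 0], [-0.06, 0.2, -0.05, 0, 0], [-0.06, 0.2, -0.05, 0, 0], [-0.06, 0.2, -0.05, 0, 0]],
  ],
)

```text
time_s: 14.12
ee_pos: [644.6, 110.6, 283.8]
ee_rot: [180.0, -0.0, 76.4]
force: [1.0, -4.0, 2.6]
gripper_width: 11.4
gripper_force: 20.0
```

```bash
python3 f.py
```

```text
t 14.325 fx fy fz tang rad q sx [-3.716  1.977 -2.059  2.239 -1.769  1.434 73.678] sd [0.5  0.31 0.29 0.29 0.31 0.   0.03] 11.644180166409006
```

Call:
step_arm(
  plan=[
    [[-0.03, 0.08, -0.02, 0, 0], [-0.06, 0.15, -0.04, 0, 0], [-0.06, 0.15, -0.04, 0, 0], [-0.06, 0.15, -0.04, 0, 0]],
  ],
)

```text
time_s: 14.82
ee_pos: [645.9, 110.2, 283.9]
ee_rot: [-180.0, -0.1, 76.4]
force: [2.6, -0.6, -0.8]
gripper_width: 11.6
gripper_force: 20.0
```

```bash
python3 f.py
```

```text
t 15.025 fx fy fz tang rad q sx [ 1.029  1.881  1.409  1.683  1.641  1.441 75.06 ] sd [0.83 0.79 0.75 0.85 0.69 0.   0.01] 11.594728136862276
```

Call:
step_arm(
  plan=[
    [[0, 0.08, 0, 0, 0], [0, 0.15, -0.01, 0, 0], [0, 0.15, -0.01, 0, 0], [0, 0.15, -0.01, 0, 0]],
  ],
)

```text
time_s: 15.52
ee_pos: [646.6, 109.9, 284.1]
ee_rot: [-179.9, -0.0, 76.4]
force: [-1.3, 4.2, -2.3]
gripper_width: 11.7
gripper_force: 20.0
```

```bash
python3 f.py
```

```text
t 15.725 fx fy fz tang rad q sx [ 3.985 -3.004  1.943 -3.224  1.55   1.445 75.795] sd [0.53 0.44 0.51 0.39 0.55 0.   0.02] 11.2460661846083
```

Contact felt: the tangential force flipped from +1.7 to −3.2 N. Back off slightly so the handle carries nothing.

Call:
step_arm(
  plan=[
    [[0.05, -0.03, 0.02, 0, 0], [0.05, -0.06, 0.02, 0, 0], [0.05, -0.06, 0.02, 0, 0]],
  ],
)

```text
time_s: 16.1
ee_pos: [646.6, 110.0, 284.1]
ee_rot: [-180.0, -0.0, 76.4]
force: [-2.1, 4.0, -1.7]
gripper_width: 11.8
gripper_force: 20.0
```

```bash
python3 f.py
```

```text
t 16.3 fx fy fz tang rad q sx [ 3.454 -3.147  2.287 -3.409  1.873  1.445 75.801] sd [0.42 0.54 0.4  0.51 0.44 0.   0.01] 11.134085377028672
```

Call:
step_arm(
  plan=[
    [[0.0, -0.04, 0, 0, 0], [0.0, -0.07, 0, 0, 0], [0.0, -0.07, 0, 0, 0]],
  ],
)

```text
time_s: 16.68
ee_pos: [646.5, 110.0, 284.1]
ee_rot: [180.0, -0.0, 76.4]
force: [0.0, 3.5, -3.3]
gripper_width: 11.4
gripper_force: 20.0
```

```bash
python3 f.py
```

```text
t 16.875 fx fy fz tang rad q sx [ 3.977 -1.367  3.02  -1.738  2.823  1.444 75.647] sd [0.38 0.54 0.4  0.56 0.38 0.   0.02] 11.155784765109978
```

Call:
step_arm(
  plan=[
    [[0.06, -0.03, 0.05, 0, 0], [0.06, -0.05, 0.05, 0, 0], [0.06, -0.05, 0.05, 0, 0]],
  ],
)

```text
time_s: 17.25
ee_pos: [646.2, 110.1, 284.0]
ee_rot: [179.9, 0.0, 76.4]
force: [0.5, 1.1, -0.9]
gripper_width: 11.2
gripper_force: 20.0
```

```bash
python3 f.py
```

```text
t 17.45 fx fy fz tang rad q sx [ 0.841  0.961  0.54   0.884  0.658  1.443 75.385] sd [0.75 0.57 0.5  0.57 0.5  0.   0.03] 11.419149299340436
```

The forces are near zero and the weight is partly on the bumper. Release gently and rise.

Call:
step_arm(
  plan=[
    [[0, 0, 0, 0, 0], [0, 0, 0, 0, 0.2], [0, 0, 0, 0, 0.3], [0, 0, 0, 0, 0.5], [0, 0, 0, 0, 0.5], [0, 0, 0, 0, 0.5]],
  ],
  newtons=4,
)

```text
time_s: 18.2
ee_pos: [645.7, 110.7, 283.6]
ee_rot: [-180.0, -0.0, 76.4]
force: [-0.2, -0.0, 0.7]
gripper_width: 45.4
gripper_force: 0.0
```

```bash
python3 f.py
```

```text
t 18.4 fx fy fz tang rad q sx [-2.3700e-01 -1.9700e-01 -6.3000e-02 -1.8700e-01 -8.8000e-02  1.4400e+00
  7.4826e+01] sd [0.1  0.55 0.51 0.59 0.46 0.   0.02] 45.539128471103524
```

Call:
step_arm(
  plan=[
    [[0, 0, -2.5, 0, 0.5], [0, 0, -5, 0, 0.5], [0, 0, -6, 0, 0.5], [0, -4, -6, 0, 0.5], [-1, -9, -6, 0, 1], [-3, -14, -4, -0.18, 1], [-5, -16.5, 0, -0.36, 1], [-5, -16.5, 4, -0.54, 1], [-5, -16.5, 8, -0.72, 1], [-5, -16.5, 10, -0.9, 1], [-5, -16.5, 10, -1.08, 1], [-5, -16.5, 10, -1.26, 1], [-5, -16.5, 10, -1.44, 1], [-5, -16.5, 10, -1.571, 1], [-5, -16.5, 10, -1.571, 1], [-5, -16.5, 10, -1.571, 1], [-5, -16.5, 10, -1.571, 1]],
  ],
)

```text
time_s: 20.52
ee_pos: [473.6, 100.9, 183.5]
ee_rot: [180.0, -0.0, 166.3]
force: [0.4, 0.7, -0.5]
gripper_width: 90.9
gripper_force: 0.0
```

```bash
python3 - <<'E'
from h import *
s=state(); print(s["time_s"],s["ee_pos"],s["ee_rot"],s["qpos"])
p=P("wrist"); im=grab_frame("wrist"); cv2.imwrite("pics/w2.png",im); sd=grab_frame("side")[90:230,250:450]; sd=cv2.resize(sd,(571,400))
cv2.imwrite("pics/w2s.png",np.hstack([cv2.resize(im,(640,400))[:, 100:329],sd]))
cv2.imwrite("pics/w2b.png",np.vstack([cv2.resize(im,(480,300)),cv2.resize(sd,(428,300))[:, :428] if 0 else cv2.resize(sd,(480,300))]))
R=np.array([[.972,.2345],[-.2345,.972]])
for a in((-145,25),(-145,-25),(-35,-25),(-35,25),(-90,0)): print(a,proj(p,(*(R@a+[561.3,79.6]),48)))
E
```

```text
20.525 [473.58899109 100.94034482 183.54719627] [ 1.79997821e+02 -1.04507681e-02  1.66344585e+02] [ 1.06669989e+01  1.26257889e+01  1.05786766e+02  7.15120314e-03
  6.15960711e+01 -6.56809885e+01]
(-145, 25) [345.81112694 139.85150252]
(-145, -25) [290.17416119 139.9277084 ]
(-35, -25) [292.71325267 254.1827347 ]
(-35, 25) [343.66596197 254.1253939 ]
(-90, 0) [318.09393824 199.53261743]
```

View pics/w2b.png

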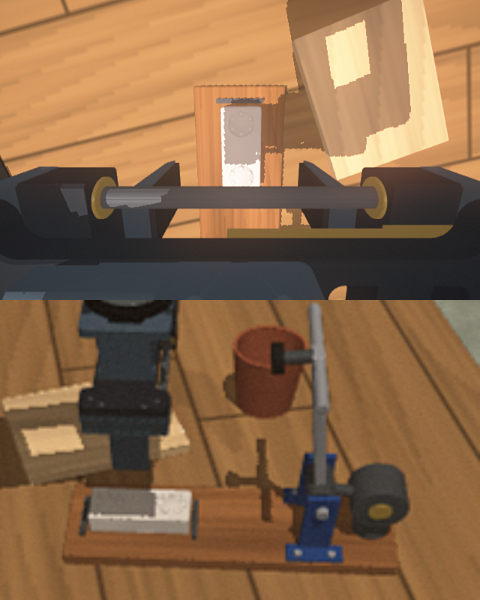

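The arm stands open with its drum on the bumper. The freed plaque is centred at column 322, against a predicted 318, so shift 2.5 mm towards tool +y, descend and grip.

Call:
step_arm(
  plan=[
    [[0, 0.25, 4, 0, 1], [0, 0.25, 8, 0, 1], [0, 0.25, 11, 0, 1], [0, 0.25, 13, 0, 1], [0, 0.25, 13.6, 0, 1], [0, 0.25, 13.6, 0, 1], [0, 0.25, 13.6, 0, 0.5], [0, 0.25, 13.6, 0, 0.3], [0, 0.25, 13.6, 0, 0.3], [0, 0.25, 13.6, 0, 0.3], [0, 0.25, 13.6, 0, 0.3], [0, 0.25, 13.6, 0, 0.3], [0, 0.25, 13.6, 0, 0.3]],
  ],
  newtons=25,
)

```text
time_s: 22.25
ee_pos: [474.3, 103.4, 47.8]
ee_rot: [180.0, 0.0, 166.4]
force: [-1.2, -0.0, 2.2]
gripper_width: 50.3
gripper_force: 25.0
```

Call:
step_arm(
  plan=[
    [[0, 0, -1, 0, 0.3], [0, 0, -3, 0, 0.3], [0, 0, -6, 0, 0.3], [0, 0, -8, 0, 0.3], [0.5, 2, -8, 0, 0.3], [2, 6, -8, 0, 0.3], [4, 10, -8, 0, 0.3], [6, 14.5, -8, 0, 0.3], [6.97, 17.3, -8, 0, 0.3], [6.97, 17.6, -8, 0, 0.3], [6.97, 17.6, -7, 0, 0.3], [6.97, 17.6, -5, 0, 0.3], [6.97, 17.6, -3, 0, 0.3], [6.97, 17.6, -2, 0, 0.3], [6.97, 17.6, -2, 0, 0.3]],
  ],
)

```text
time_s: 24.12
ee_pos: [447.5, 289.8, 66.9]
ee_rot: [-179.9, -0.1, 166.3]
force: [-0.3, -0.9, -2.1]
gripper_width: 49.8
gripper_force: 25.0
```

```bash
python3 - <<'E'
from h import *
s=state(); print(s["time_s"],s["ee_pos"],s["force"],s["gripper_width"])
im=grab_frame("top"); cv2.imwrite("pics/t2.png",im); sd=grab_frame("side")
cv2.imwrite("pics/t2b.png",np.hstack([cv2.resize(im[140:270,150:280],(400,400)),cv2.resize(sd[90:220,240:370],(400,400))]))
E
```

```text
24.125 [447.53590288 289.77289511  66.88086957] [-0.25282962 -0.89551648 -2.1170293 ] 49.77534709911425
```

View pics/t2b.png

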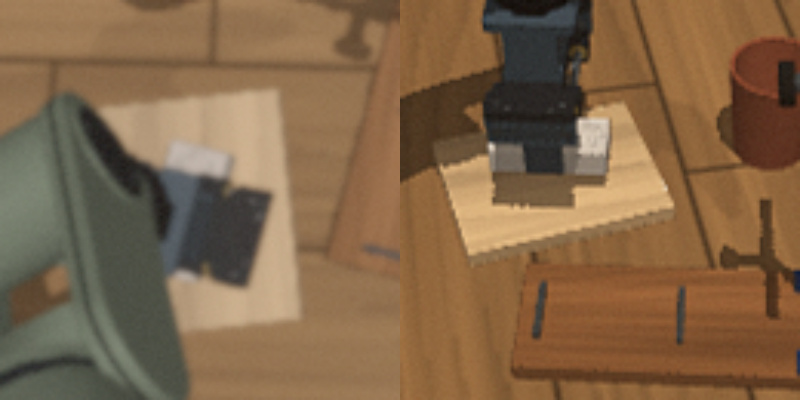

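The plaque is held level above the board's middle (top crop near (198,210), board centre about (195,208)). Lower it gently.

Call:
step_arm(
  plan=[
    [[0, 0, 0.7, 0, 0.3], [0, 0, 1.3, 0, 0.3], [0, 0, 1.7, 0, 0.3], [0, 0, 1.9, 0, 0.3], [0, 0, 2.0, 0, 0.3], [0, 0, 2.1, 0, 0.3], [0, 0, 2.1, 0, 0.3], [0, 0, 2.1, 0, 0.3]],
  ],
)

```text
time_s: 25.22
ee_pos: [448.0, 290.9, 46.8]
ee_rot: [180.0, 0.0, 166.4]
force: [0.7, -0.1, -2.3]
gripper_width: 49.9
gripper_force: 25.0
```

Call:
step_arm(
  plan=[
    [[0, 0, 0.05, 0, 0.3], [0, 0, 0.1, 0, 0.3], [0, 0, 0.1, 0, 0.3], [0, 0, 0.1, 0, 0.3]],
  ],
)

```text
time_s: 25.72
ee_pos: [447.9, 290.9, 45.8]
ee_rot: [180.0, 0.0, 166.4]
force: [-0.4, -0.8, 0.2]
gripper_width: 49.8
gripper_force: 25.0
```

Call:
step_arm(
  plan=[
    [[0, 0, 0.05, 0, 0.3], [0, 0, 0.05, 0, 0.3], [0, 0, 0.05, 0, 0.3]],
  ],
)

```text
time_s: 26.1
ee_pos: [447.9, 290.8, 45.8]
ee_rot: [180.0, 0.0, 166.4]
force: [-1.5, -1.2, 5.9]
gripper_width: 50.0
gripper_force: 25.0
```

Touched down (+5.9 N). Release, wait, then rise.

Call:
step_arm(
  plan=[
    [[0, 0, 0, 0, 0.65], [0, 0, 0, 0, 0.8], [0, 0, 0, 0, 0.9], [0, 0, 0, 0, 0.9], [0, 0, 0, 0, 0.9], [0, 0, -2, 0, 0.9], [0, 0, -5, 0, 0.9], [0, 0, -9, 0, 0.9], [3, 3, -14, 0, 0.9], [8, 6, -16, 0, 0.9], [14, 8, -16, 0, 0.9], [14, 8, -16, 0, 0.9], [14, 8, -16, 0, 0.9], [14, 8, -16, 0, 0.9], [14, 8, -16, 0, 0.9]],
  ],
)

```text
time_s: 27.98
ee_pos: [331.6, 400.8, 204.9]
ee_rot: [-180.0, -0.0, 166.3]
force: [0.9, 0.8, -0.2]
gripper_width: 82.1
gripper_force: 0.0
```

```bash
python3 - <<'E'
from h import *
p=P("wrist"); im=grab_frame("wrist"); sd=grab_frame("side")
cv2.imwrite("pics/e.png",np.hstack([cv2.resize(im,(400,400)),cv2.resize(sd[70:230,240:440],(400,400))]))
print(state()["time_s"])
E
```

```text
28.075
```

View pics/e.png

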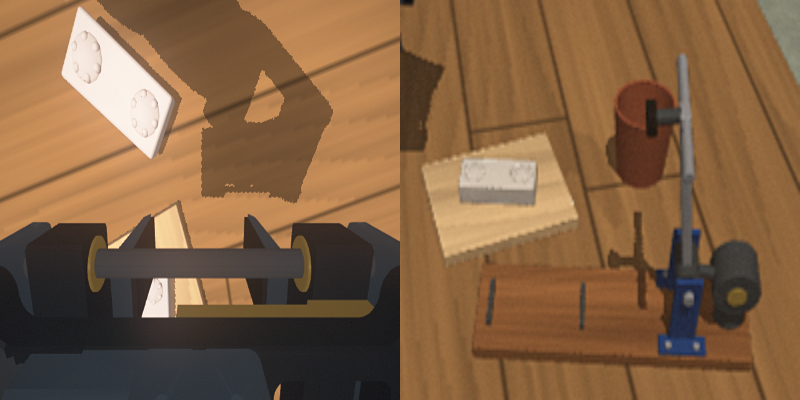

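The plaque lies flat in the middle of the board (side crop (498,180)), and the arm is open on the bumper. Handing in.

```bash
python3 -c "
from workcell import *
print(job_done())"
```

```text
the job is handed in; nothing more can be done
None
```

I handed the job in at about 28 s, with the hold-down arm resting open on the bumper, the plaque flat in the middle of the board, and nothing else touched; no verdict came back from the hand-in.

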